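# Fold down the row of locking tabs round a camera housing's rim

### The arm

A 6-joint arm with a two-finger parallel gripper is mounted at the origin on the work surface. World frame = base frame: x ahead of the robot, y to its left, z up, the work surface at z = 0. Lengths are in mm, angles in rad, forces in N, time in s.
With the tool pointing down it reaches from about 275 to 1000 mm from the base axis. Payload 8.4 kg.
Tool frame: the origin (TCP) lies between the finger pads; the fingertips stand r.nose_length ahead of it and the grasp point (between the pads) lies 8 mm behind it (r.nose_length is the distance from the TCP to the fingertips, in mm); y points along the fingers, x is the direction in which the jaws open and shut, and the axes are right-handed (so a half turn about y gives the same grasp; the last joint's range is limited). The gripper opens to 85 mm and grips with 20 to 120 N. Pads are 22 mm wide; open, the fingers measure 114 mm over their backs; the gripper's body (76 mm by 85 mm) begins 54 mm behind the grasp point. The pads swing forward as they close: fully open they stand 13 mm farther back than shut.
Start: joints at [-0.002, 0.353, 1.633, -0, 1.155, -0.002], TCP at [625.002, -0, 242.281] pointing down, gripper open.
Joint ranges: [-2.63, 2.63], [-0.92, 2.1], [0.06, 2.66], [-1.3, 4.44], [0, 2.69], [-3.02, 3.02]. Speed limits (rad/s): [2.22, 2.22, 2.79, 3.14, 3.14, 3.14].

### API

Orientations are given as [roll, pitch, yaw] about the fixed x, y, z axes, in that order (R = Rz(yaw) Ry(pitch) Rx(roll)).
In Python, from rig import r, cams, order gives the robot as it stands. The module is installed in compiled form; this text tells all that it offers.
- The arm moves only by the shell command python3 -m crank 'ROWS' [FORCE]. ROWS is JSON, a list of rows, each a list of 7 numbers: the turn, a rotation vector about the tool's x, y, z in degrees, then the shift along the tool's x, y, z in cm, then the opening, from -1 (shut) to 1 (fully open). A call has exactly 10 rows; each row shifts and turns the pose as measured when the row begins, along the tool's axes as they then stand; what a row does not reach is not made up. A row lasts 1/12 s, in which the tool goes at most 41.7 mm and 7.16 degrees, less where a joint would pass 70% of its speed; a pose out of reach is approached as far as the arm can. A call with a gripper value outside its range is refused whole. The fingers move at their own pace and stop on an object; FORCE is the grip in N (left out, the last holds). Time passes only in rows, so rows that do not move let the fingers close, or fill a call up. It gives the time, the measured TCP pose, the force and the opening at its end, in the units of the state.
- r.sense(): the state, without advancing time (a new reading comes with each control period).
- cams.grab_frame(name): name is "scene" or "side" or "wrist"; returns the picture (480x640x3 uint8, blue, green, red); there is no depth.
- cams.camera_info(name): a dict with "intrinsics" (3x3 intrinsics, pixels), "view" (4x4, takes a point from world to camera coordinates); the wrist camera has in their place "hand_eye" (4x4, takes a point from camera to tool coordinates, whose origin is the TCP and whose axes are the tool frame's). Camera axes: x right, y up, looking along -z (the intrinsics and any distortion apply to the point x, -y, -z); pixel columns grow to the right and rows downward; lengths in mm; the calibration is good to about 2 mm. The wrist camera is an equidistant fisheye: a pixel r from the principal point sees the ray r / f radians off the axis. A picture is of the moment at which its call begins: read the wrist's pose just before it. camera_info takes no time and is no camera call.
- order.sign_off(): hands the job in, once; it reports no verdict.
The state is a dict: "clock": time; "qpos": joint angles; "qvel": joint speeds; "joint_efforts": joint torques, N m; "eef_pos": TCP position; "tcp_rot": TCP orientation; "contact_force": force on the tool from outside, world axes, zero at the start; "wrist_torque": the same for the moment, N m; "opening": opening from 0.0 (shut) to 1.0 (fully open).
Only numpy, scipy, OpenCV 4.12 (cv2) and the standard library are available. Lean on these libraries where they do the work, as an engineer would, in place of code of your own. Each camera call takes 0.05 s, during which the arm holds its last target.

### The job

Lock the dome on the camera housing: slide your fingertips gently along its rim in one sweep, starting at the green dot, and press the five orange tabs down flat one after another in the order they stand, without lifting the fingers away from the rim between tabs. Only touch the housing: do not lift, tip or turn it, and leave the screwdriver, the jar and the spare shell alone.

Things in the scene. Friction and masses are not known exactly. Their poses are not given: they have to be found in the camera images.
- nest: shallow round grey tray fixed to the bench, 232 mm across, rim 22 mm high; holds the housing; origin at the centre of its underside, on the bench
- housing: white round ceiling-camera housing, 190 mm across, about 0.9 kg, loose in the nest (about 2 mm play), dark dome up, at any yaw. Origin: centre of its underside, 8 mm above the bench; z up. Flat white rim 30 mm above the origin; dome radius 48 mm, top at 56 mm. Orange tabs on a circle of radius 80 mm, centred at -72, -36, 0, 36, 72 deg anticlockwise from its x axis
- dot (a point): centre of the green dot, 14 mm across, painted on the rim at -97 degrees: the row of tabs starts here. On the side without tabs three flat grey lips, 3 mm high, lie on the rim at 140, 180 and 220 degrees
- tab1 (a joint): first (next to the green dot) orange tab: 0 = standing at 34 degrees, 0.6 rad = flat, flush with the rim (stop). Stiff hinge (0.01 N m), stays where left. 30 mm long, 16 wide, 3 thick; hinged at its end nearer the green dot; the free end, up to 17 mm above the hinge, points onward anticlockwise (seen from above), so a finger sliding anticlockwise along the row rides onto it and folds it down
- tab2 (a joint): second orange tab: 0 = standing at 34 degrees, 0.6 rad = flat, flush with the rim (stop). Stiff hinge (0.01 N m), stays where left. 30 mm long, 16 wide, 3 thick; hinged at its end nearer the green dot; the free end, up to 17 mm above the hinge, points onward anticlockwise (seen from above), so a finger sliding anticlockwise along the row rides onto it and folds it down
- tab3 (a joint): third orange tab: 0 = standing at 34 degrees, 0.6 rad = flat, flush with the rim (stop). Stiff hinge (0.01 N m), stays where left. 30 mm long, 16 wide, 3 thick; hinged at its end nearer the green dot; the free end, up to 17 mm above the hinge, points onward anticlockwise (seen from above), so a finger sliding anticlockwise along the row rides onto it and folds it down
- tab4 (a joint): fourth orange tab: 0 = standing at 34 degrees, 0.6 rad = flat, flush with the rim (stop). Stiff hinge (0.01 N m), stays where left. 30 mm long, 16 wide, 3 thick; hinged at its end nearer the green dot; the free end, up to 17 mm above the hinge, points onward anticlockwise (seen from above), so a finger sliding anticlockwise along the row rides onto it and folds it down
- tab5 (a joint): fifth (last) orange tab: 0 = standing at 34 degrees, 0.6 rad = flat, flush with the rim (stop). Stiff hinge (0.01 N m), stays where left. 30 mm long, 16 wide, 3 thick; hinged at its end nearer the green dot; the free end, up to 17 mm above the hinge, points onward anticlockwise (seen from above), so a finger sliding anticlockwise along the row rides onto it and folds it down
- tab1_hinge (a point): middle of the hinge of tab 1, 1 mm below the rim's surface; nothing else stands proud of the rim along the row
- tab1_end (a point): where the middle of the free end of tab 1 lies once flat, 1 mm below the rim's surface (fixed to the housing; the top of a flat tab is 1.5 mm higher)
- tab2_hinge (a point): middle of the hinge of tab 2, 1 mm below the rim's surface; nothing else stands proud of the rim along the row
- tab2_end (a point): where the middle of the free end of tab 2 lies once flat, 1 mm below the rim's surface (fixed to the housing; the top of a flat tab is 1.5 mm higher)
- tab3_hinge (a point): middle of the hinge of tab 3, 1 mm below the rim's surface; nothing else stands proud of the rim along the row
- tab3_end (a point): where the middle of the free end of tab 3 lies once flat, 1 mm below the rim's surface (fixed to the housing; the top of a flat tab is 1.5 mm higher)
- tab4_hinge (a point): middle of the hinge of tab 4, 1 mm below the rim's surface; nothing else stands proud of the rim along the row
- tab4_end (a point): where the middle of the free end of tab 4 lies once flat, 1 mm below the rim's surface (fixed to the housing; the top of a flat tab is 1.5 mm higher)
- tab5_hinge (a point): middle of the hinge of tab 5, 1 mm below the rim's surface; nothing else stands proud of the rim along the row
- tab5_end (a point): where the middle of the free end of tab 5 lies once flat, 1 mm below the rim's surface (fixed to the housing; the top of a flat tab is 1.5 mm higher)
- screwdriver: blue-handled screwdriver, 160 mm long, lying loose on the bench beside the nest; to be left alone; origin at the middle of its underside
- shell: spare white dome shell, 100 mm across, 40 mm high, loose on the bench beside the nest; to be left alone; origin at the centre of its underside
- jar: small pale grey jar with a yellow cap, 48 mm across, 55 mm high, loose on the bench beyond the nest; to be left alone; origin at the centre of its underside
Not all that is in view belongs to the job. Leave any blue or yellow look-alike of the housing alone.

How it is judged (in metres and radians):
On the way, in this order (a step that is already met when the one before it is completed fails the run):
1. tab 1 is folded down (value of joint tab1 above 0.39 rad), for 0.05 s.
2. tab 2 is folded down (value of joint tab2 above 0.39 rad), for 0.05 s.
3. tab 3 is folded down (value of joint tab3 above 0.39 rad), for 0.05 s.
4. tab 4 is folded down (value of joint tab4 above 0.39 rad), for 0.05 s.
5. tab 5 is folded down (value of joint tab5 above 0.39 rad), for 0.05 s.
At the end, for the whole second after the job is handed in: all five tabs are folded to within about 12 degrees of flat (0.39 rad or more), and the housing still sits level in its nest, at rest (value of joint each of tab1, tab2, tab3, tab4, tab5 above 0.39 rad and z of housing in the frame of nest between 0.005 and 0.011 m and angle between housing's own z axis and vertical below 0.04 rad and horizontal distance between housing and nest below 0.006 m and linear speed of housing below 0.02 m/s); the robot touches nothing.
It fails at once if the housing is lifted or tipped (more than 6 mm or 0.08 rad) (z of housing in the frame of nest above 0.014 m or angle between housing's own z axis and vertical above 0.08 rad).
It fails at once if the housing is turned in its nest (a tab's place shifts by more than 20 mm) (distance of tab3_hinge from where it was at the start of the episode above 0.02 m).
It fails at once if the fingers press the housing harder than 35 N (contact force between the fingers and housing above 35 N).
It fails at once if the fingers leave the rim (tips some 35 mm above it, or 50 mm outside the row) after the first tab and before the last (value of joint tab1 above 0.39 rad and not (value of joint tab5 above 0.39 rad) and (z of the grasp point in the frame of housing above 0.085 m or horizontal distance between the grasp point and housing above 0.13 m)).
It fails at once if the screwdriver, the jar or the spare shell is moved by more than 15 mm (distance of any of screwdriver, shell, jar from where it was at the start of the episode above 0.015 m).
It also fails if it takes over 48 s, if anything falls off the work surface, if the arm or the gripper's body presses on something with over 40 N, if the wrist force passes 120 N, or if a joint passes its speed limit or range.

## Working session

There is one attempt and no reset: what is moved stays moved. The work goes in short steps, Python scripts to look and compute and a shell command to move; the robot and the scene stay as the last step left them, time stands still between calls to the robot, and variables do not carry over. Pictures are saved under pics/ and viewed, and the job is handed in when it is done.

```bash
mkdir -p pics; python3 - <<'E'
from rig import r,cams,order
import cv2
print(r.sense(), r.nose_length)
for n in("scene","side","wrist"):
    im=cams.grab_frame(n); cv2.imwrite(f"pics/{n}0.png",im); print(n,cams.camera_info(n))
E
```

```text
{'clock': 0.0, 'qpos': array([-2.43011795e-03,  3.53668416e-01,  1.63413274e+00,  5.15613906e-05,
        1.15519843e+00, -2.38515916e-03]), 'qvel': array([ 0.0009177 ,  0.00211713,  0.00138883, -0.00023737, -0.00039467,
       -0.0017065 ]), 'joint_efforts': array([-2.03471049e-03, -6.05236173e+01, -3.42063046e+01, -2.62302356e-04,
        9.48130677e-03,  3.61521288e-06]), 'eef_pos': array([ 6.24539406e+02, -2.05590617e-03,  2.41549608e+02]), 'tcp_rot': array([-1.57074583e+00,  1.40682308e-03, -6.57736925e-05]), 'contact_force': array([-0.60323133,  0.22205926, -1.14961222]), 'wrist_torque': array([ 0.00447389, -0.02430762, -0.00275468]), 'opening': 0.9965255299895697} 11.0
scene {'intrinsics': array([[531.40191481,   0.        , 311.18356252],
       [  0.        , 531.40191481, 236.3749628 ],
       [  0.        ,   0.        ,   1.        ]]), 'view': array([[ 5.91893637e-01,  8.05937001e-01,  1.12903766e-02,
        -3.74080563e+02],
       [-5.03477885e-01,  3.58751414e-01,  7.86007278e-01,
         2.13478828e+02],
       [ 6.29421910e-01, -4.70917162e-01,  6.18114136e-01,
  
[... 465 characters left out ...]
      [-3.92821141e-01, -6.19257902e-01,  6.79861164e-01,
        -6.17461664e+02],
       [ 0.00000000e+00,  0.00000000e+00,  0.00000000e+00,
         1.00000000e+00]])}
wrist {'intrinsics': array([[371.64829954,   0.        , 313.63003132],
       [  0.        , 371.64829954, 242.73293863],
       [  0.        ,   0.        ,   1.        ]]), 'hand_eye': array([[ 9.99999151e-01,  1.28122534e-03, -2.39061630e-04,
        -9.89777180e-01],
       [-5.61071464e-04,  2.57627667e-01, -9.66244105e-01,
        -1.30761489e+02],
       [-1.17638755e-03,  9.66243418e-01,  2.57628167e-01,
         6.53224726e+01],
       [ 0.00000000e+00,  0.00000000e+00,  0.00000000e+00,
         1.00000000e+00]])}
```

View images.

View pics/scene0.png

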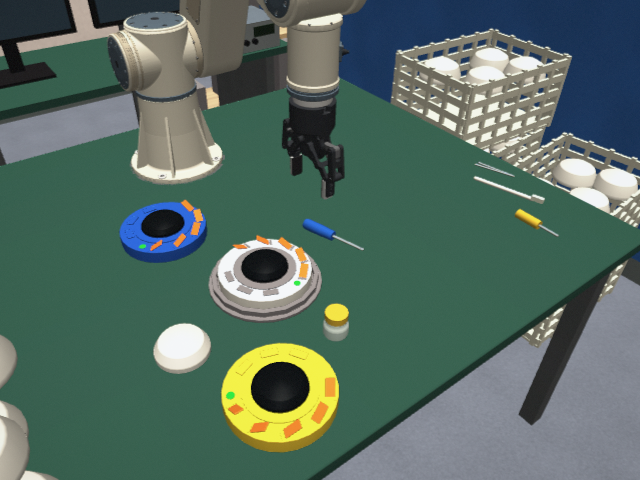

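View pics/side0.png

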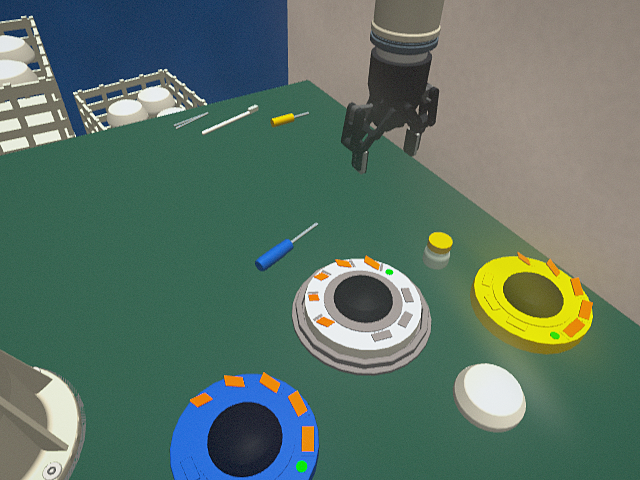

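View pics/wrist0.png

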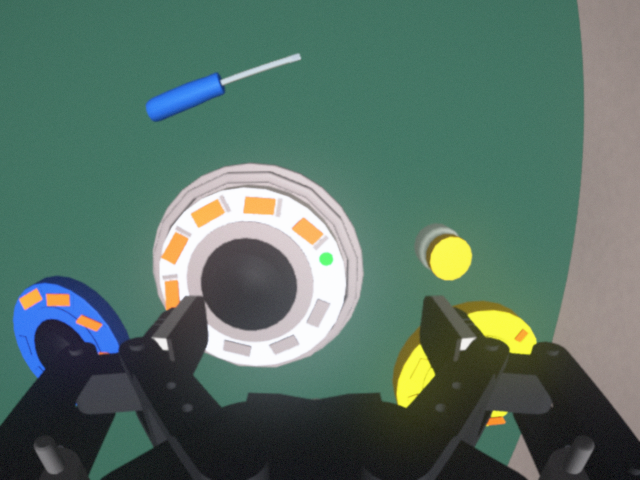

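The scene picture shows three candidates: the white housing in the grey tray (scene 265,275; side 362,303; wrist 250,285), the blue look-alike (scene 163,228) and the yellow one (scene 280,390). Only the white one fits: it is white and sits in the grey nest. The green dot is at scene 297,283, side 389,272 and wrist 326,259. I'll measure it and crop it.

```bash
cat > h.py <<'E'
import numpy as np, cv2
from rig import r,cams
from scipy.spatial.transform import Rotation as R
from scipy.optimize import least_squares
def tool(s): 
    T=np.eye(4);T[:3,:3]=R.from_euler('xyz',s['tcp_rot']).as_matrix();T[:3,3]=s['eef_pos'];return T
def rays(name,uv,s=None):
    uv=np.atleast_2d(np.asarray(uv,float));ci=cams.camera_info(name);K=ci['intrinsics']
    a=(uv[:,0]-K[0,2])/K[0,0];b=(uv[:,1]-K[1,2])/K[1,1]
    if name=='wrist':
        th=np.hypot(a,b)+1e-12;d=np.c_[a/th*np.sin(th),-b/th*np.sin(th),-np.cos(th)]
        M=tool(s)@ci['hand_eye']
    else:
        d=np.c_[a,-b,-np.ones(len(a))];M=np.linalg.inv(ci['view'])
    return M[:3,3],d@M[:3,:3].T
def plane(name,uv,z,s=None):
    o,d=rays(name,uv,s);return (o+d*((z-o[2])/d[:,2])[:,None])[:,:2]
E
python3 - <<'E'
from h import *
s=r.sense()
box={'scene':(205,230,330,320),'side':(285,250,440,375),'wrist':(145,160,370,372)}
for n in box:
    im=cv2.imread(f'pics/{n}0.png');x0,y0,x1,y1=box[n]
    hsv=cv2.cvtColor(im,cv2.COLOR_BGR2HSV);H,S,V=[hsv[...,i].astype(int) for i in range(3)]
    m=np.zeros(H.shape,bool);m[y0:y1,x0:x1]=1
    def blobs(k,amin):
        c,l,st,ce=cv2.connectedComponentsWithStats((k&m).astype(np.uint8));return [ce[i] for i in range(1,c) if st[i,4]>=amin],[st[i,4] for i in range(1,c) if st[i,4]>=amin]
    g,a=blobs((H>50)&(H<75)&(S>170)&(V>140),8); G=plane(n,g,38,s); print(n,'dot px',np.round(g,1),a,'xy',G.round(1))
    o,a=blobs((H<18)&(S>150)&(V>140),8); print(' tabs',np.round(o).tolist(),a)
    print('  at z46',plane(n,o,46,s).round(0).tolist())
    d,a=blobs((V<70),300); print(' dome px',np.round(d),a,plane(n,d,45,s).round(1))
    cv2.imwrite(f'pics/crop_{n}.png',cv2.resize(im[y0:y1,x0:x1],None,fx=3.5 if n!='wrist' else 2.6,fy=3.5 if n!='wrist' else 2.6))
E
```

```text
scene dot px [[296.6 282.4]] [np.int32(19)] xy [[635.1 -38.3]]
 tabs [[262.0, 239.0], [284.0, 243.0], [239.0, 246.0], [300.0, 254.0]] [np.int32(52), np.int32(71), np.int32(32), np.int32(77)]
  at z46 [[489.0, -27.0], [527.0, 6.0], [481.0, -77.0], [577.0, 13.0]]
 dome px [[264. 266.]] [np.int32(1221)] [[563.7 -67.3]]
side dot px [[388.8 271.5]] [np.int32(32)] xy [[635.9 -39.8]]
 tabs [[343.0, 263.0], [371.0, 265.0], [321.0, 276.0], [313.0, 297.0], [325.0, 321.0]] [np.int32(47), np.int32(21), np.int32(52), np.int32(49), np.int32(92)]
  at z46 [[574.0, 11.0], [613.0, -17.0], [525.0, 4.0], [490.0, -28.0], [480.0, -78.0]]
 dome px [[363. 299.]] [np.int32(2121)] [[557.6 -70.1]]Traceback (most recent call last):
  File "<stdin>", line 10, in <module>
  File "h.py", line 17, in plane
    o,d=rays(name,uv,s);return (o+d*((z-o[2])/d[:,2])[:,None])[:,:2]
        ~~~~^^^^^^^^^^^
  File "h.py", line 9, in rays
    a=(uv[:,0]-K[0,2])/K[0,0];b=(uv[:,1]-K[1,2])/K[1,1]
       ~~^^^^^
IndexError: index 0 is out of bounds for axis 1 with size 0
```

View pics/crop_side.png

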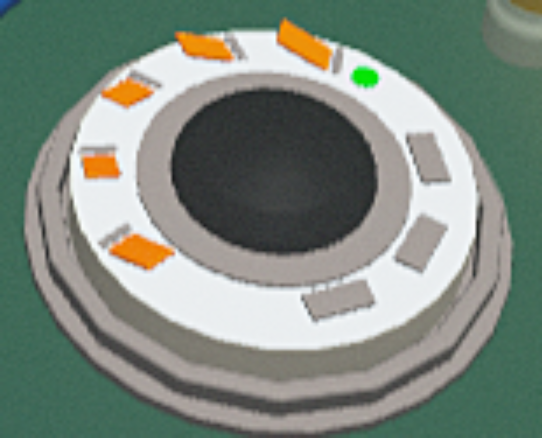

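```bash
python3 - <<'E'
from h import *
s=r.sense()
box={'scene':(205,230,330,320),'side':(285,250,440,375),'wrist':(145,160,370,372)}
for n in box:
    im=cv2.imread(f'pics/{n}0.png');x0,y0,x1,y1=box[n]
    hsv=cv2.cvtColor(im,cv2.COLOR_BGR2HSV);H,S,V=[hsv[...,i].astype(int) for i in range(3)]
    m=np.zeros(H.shape,bool);m[y0:y1,x0:x1]=1
    w=((V>215)&(S<40)&m).astype(np.uint8)
    c,l,st,ce=cv2.connectedComponentsWithStats(w);k=1+np.argmax(st[1:,4]);pts=np.argwhere(l==k)[:,::-1]
    hull=cv2.convexHull(pts.astype(np.int32))[:,0]
    P=plane(n,hull,38,s)
    f=least_squares(lambda p:np.hypot(*(P-p[:2]).T)-p[2],[565,-70,95],loss='soft_l1',f_scale=1).x
    c=(H>45)&(H<75)&(S>140)&(V>90)&m
    g=np.argwhere(c)[:,::-1]; q,lab,st,ce=cv2.connectedComponentsWithStats(c.astype(np.uint8));i=1+np.argmax(st[1:,4])
    Q=plane(n,ce[i],38,s)[0]
    v=Q-f[:2]
    print(n,'circle',f.round(1),'dot',ce[i].round(1),st[i,4],Q.round(1),'r',np.hypot(*v).round(1),'yaw',(np.degrees(np.arctan2(v[1],v[0]))+97).round(1))
    k=2.6 if n=='wrist' else 3.5
    cv2.imwrite(f'pics/crop_{n}.png',cv2.resize(im[y0:y1,x0:x1],None,fx=k,fy=k))
    o=(H<20)&(S>130)&(V>110)&m
    q,lab,st,ce=cv2.connectedComponentsWithStats(o.astype(np.uint8))
    print([ (ce[j].round().tolist(),int(st[j,4])) for j in range(1,q) if st[j,4]>10])
E
```

```text
scene circle [562.2 -66.3  93.6] dot [296.5 282.5] 20 [635.2 -38.5] r 78.1 yaw 117.8
[([262.0, 239.0], 57), ([285.0, 243.0], 79), ([239.0, 246.0], 40), ([301.0, 254.0], 88), ([303.0, 270.0], 95)]
side circle [559.8 -67.7  93.7] dot [388.8 271.5] 34 [635.7 -39.8] r 80.9 yaw 117.1
[([371.0, 262.0], 108), ([343.0, 263.0], 81), ([321.0, 276.0], 66), ([313.0, 297.0], 60), ([325.0, 321.0], 105)]
wrist circle [559.9 -65.8  94.2] dot [325.8 258.6] 105 [635.  -39.3] r 79.6 yaw 116.4
[([259.0, 205.0], 444), ([207.0, 213.0], 444), ([307.0, 231.0], 372), ([175.0, 248.0], 399), ([172.0, 294.0], 337)]
```

View pics/crop_wrist.png

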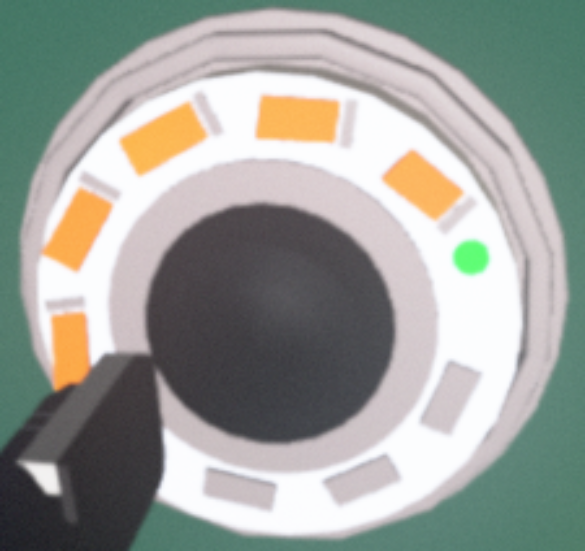

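Crop confirms it: white housing in the grey nest with the green dot (wrist crop 471,257), three grey lips, and five standing tabs running anticlockwise. Three views agree: centre ≈ (560.3, −66.5) and yaw ≈ 117°. The dot is at (635.3, −39.2), r ≈ 80 as given. I'll move over the dot with the gripper shut.

```bash
python3 -m crank '[[0,0,0,0.3,0,-1,-1],[0,0,0,0.3,0,-1,-1],[0,0,0,0.3,0,-1,-1],[0,0,0,0.2,0,-0.9,-1],[0,0,0,0,2,0,-1],[0,0,0,0,2,0,-1],[0,0,0,0,2,0,-1],[0,0,0,0,2,0,-1],[0,0,0,0,2,0,-1],[0,0,0,0,0,0,-1]]'; python3 -c "
from rig import r
print(r.nose_length,r.sense())"
```

```text
clock: 0.98
eef_pos: [639.6, -51.0, 139.2]
tcp_rot: [-1.573, -0.004, -0.004]
contact_force: [-0.8, -0.4, 0.2]
opening: 0.003
11.0 {'clock': 0.9833, 'qpos': array([-0.08103772,  0.48382713,  1.68334638, -0.00189463,  0.97072093,
       -0.07590604]), 'qvel': array([-0.01890329, -0.02545976, -0.03831417,  0.00134277,  0.04582723,
       -0.00810452]), 'joint_efforts': array([ 3.33552333e-01, -6.76439023e+01, -3.27002907e+01,  5.86918235e-03,
       -1.02773756e+00,  2.33571004e-02]), 'eef_pos': array([639.57953708, -50.9592492 , 139.17235135]), 'tcp_rot': array([-1.57263978, -0.00356785, -0.00406139]), 'contact_force': array([-0.79863233, -0.35872658,  0.16382516]), 'wrist_torque': array([ 0.04168164,  0.06563581, -0.04433937]), 'opening': 0.00330175266289266}
```

```bash
python3 -m crank '[[0,0,0,-0.2,0,0.6,-1],[0,0,0,-0.1,0,0.4,-1],[0,0,0,0,0.5,0,-1],[0,0,0,0,1,0,-1],[0,0,0,0,1.5,0,-1],[0,0,0,0,1.5,0,-1],[0,0,0,0,1.5,0,-1],[0,0,0,0,0.8,0,-1],[0,0,0,0,0,0,-1],[0,0,0,0,0,0,-1]]'; python3 -c "
from rig import r,cams
import cv2
cv2.imwrite('pics/wrist1.png',cams.grab_frame('wrist'));cv2.imwrite('pics/side1.png',cams.grab_frame('side')[200:400,230:490])"
```

```text
clock: 1.82
eef_pos: [641.8, -41.7, 73.7]
tcp_rot: [-1.573, -0.014, -0.004]
contact_force: [-0.6, -0.1, 0.8]
opening: -0.002
```

View pics/wrist1.png

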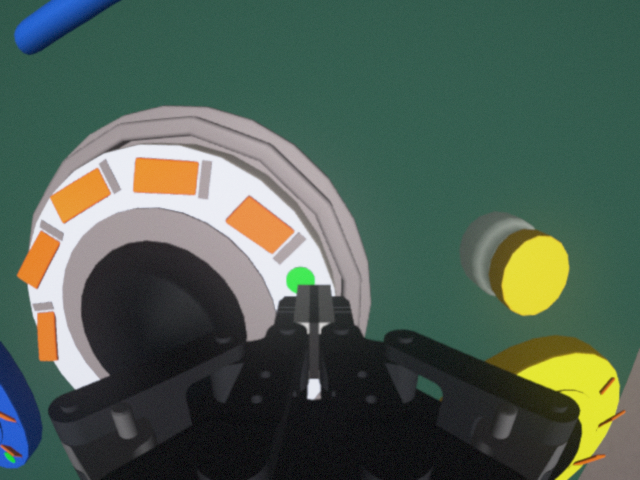

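View pics/side1.png

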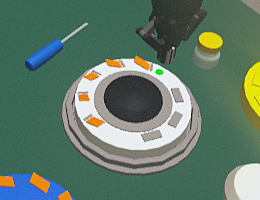

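The shut fingertips (wrist ≈ 315,295) stand just past the dot (300,280). All five tabs and the lips are unchanged. Next I re-measure from this closer view.

```bash
python3 - <<'E'
from h import *
s=r.sense();im=cv2.imread('pics/wrist1.png')
hsv=cv2.cvtColor(im,cv2.COLOR_BGR2HSV);H,S,V=[hsv[...,i].astype(int) for i in range(3)]
m=np.zeros(H.shape,bool);m[130:380,15:345]=1
q,l,st,ce=cv2.connectedComponentsWithStats(((H>45)&(H<75)&(S>140)&(V>90)&m).astype(np.uint8));i=1+np.argmax(st[1:,4])
print(s['eef_pos'],s['tcp_rot'],'dot',ce[i],plane('wrist',ce[i],38,s).round(1))
# hinge slots (px read from picture): slot centre
sl=[(289,247),(206,180),(110,176),(52,231),(43,306)]
P=plane('wrist',sl,37,s);c=np.array([560.3,-66.5])
for p in P: v=p-c;print(p.round(1),np.hypot(*v).round(1),np.degrees(np.arctan2(v[1],v[0])).round(1))
for a in (20,34,45,81,117,153,189,205): print(a,(c+80*np.array([np.cos(np.radians(a)),np.sin(np.radians(a))])).round(1))
print('jar',plane('wrist',(530,272),55,s))
E
```

```text
[642.04181298 -41.77143277  74.26198833] [-1.57351962 -0.01517908 -0.00423268] dot [299.2309417  278.06950673] [[634.7 -38.5]]
[630.2 -23.3] 82.1 31.7
[592.2   9.2] 82.1 67.2
[541.   13.9] 82.7 103.5
[497.6 -13.3] 82.3 139.7
[477.6 -59.4] 83.0 175.1
20 [635.5 -39.1]
34 [626.6 -21.8]
45 [616.9  -9.9]
81 [572.8  12.5]
117 [524.    4.8]
153 [489.  -30.2]
189 [481.3 -79. ]
205 [ 487.8 -100.3]
jar [[747.51501795 -32.37662469]]
```

```bash
python3 -m crank '[[0,0,0.9,-0.35,0,0.15,-1],[0,0,0,-0.3,0,0.1,-1],[0,0,0,0,0.4,0,-1],[0,0,0,0,0.4,0,-1],[0,0,0,0,0.4,0,-1],[0,0,0,0,0.3,0,-1],[0,0,0,0,0.2,0,-1],[0,0,0,0,0,0,-1],[0,0,0,0,0,0,-1],[0,0,0,0,0,0,-1]]'
```

```text
clock: 2.75
eef_pos: [636.4, -39.1, 58.1]
tcp_rot: [-1.574, -0.002, -0.004]
contact_force: [-0.7, 0.9, 0.9]
opening: 0.0
```

```bash
python3 -m crank '[[0,0,0,0,0.1,0,-1],[0,0,0,0,0.1,0,-1],[0,0,0,0,0.1,0,-1],[0,0,0,0,0.1,0,-1],[0,0,0,0,0.1,0,-1],[0,0,0,0,0.1,0,-1],[0,0,0,0,0,0,-1],[0,0,0,0,0,0,-1],[0,0,0,0,0,0,-1],[0,0,0,0,0,0,-1]]'
```

```text
clock: 3.58
eef_pos: [636.8, -39.2, 51.8]
tcp_rot: [-1.574, -0.002, -0.004]
contact_force: [-0.1, 0.6, -0.2]
opening: 0.0
```

```bash
python3 -c "
from rig import r,cams
import cv2
print(r.sense()['eef_pos'])
im=cams.grab_frame('side')[230:330,330:450]
cv2.imwrite('pics/side2.png',cv2.resize(im,None,fx=5,fy=5,interpolation=3))"
```

```text
[636.76400565 -39.18571829  51.77857526]
```

View pics/side2.png

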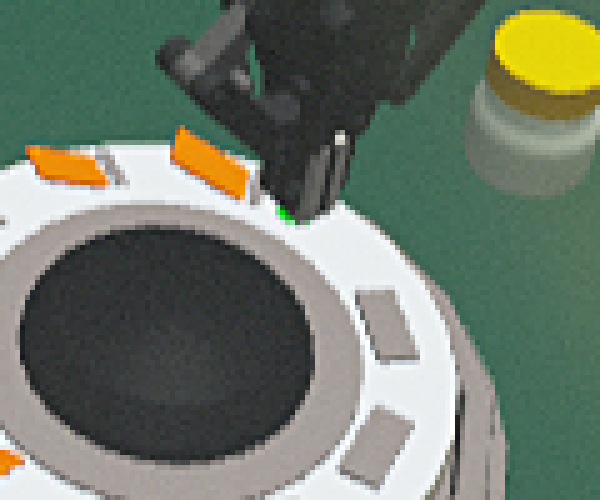

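The tip (side crop ≈ 300,215) is on the dot just above the rim with no force showing. I'll sweep over tab 1.

```bash
python3 -m crank '[[0,0,0,-0.33,0,0.52,-1],[0,0,0,-0.25,0,0.51,-1],[0,0,0,-0.28,0,0.48,-1],[0,0,0,-0.31,0,0.46,-1],[0,0,0,-0.34,0,0.44,-1],[0,0,0,-0.38,0,0.42,-1],[0,0,0,-0.4,0,0.39,-1],[0,0,0,-0.42,0,0.35,-1],[0,0,0,0,0,0,-1],[0,0,0,0,0,0,-1]]'
```

```text
clock: 4.47
eef_pos: [606.4, 1.3, 52.0]
tcp_rot: [-1.574, -0.003, -0.003]
contact_force: [-1.1, -0.3, -0.4]
opening: 0.002
```

```bash
python3 -c "
from rig import r,cams
import cv2
print(r.sense()['eef_pos'])
im=cams.grab_frame('side')[230:330,330:450]
cv2.imwrite('pics/side3.png',cv2.resize(im,None,fx=5,fy=5,interpolation=3))"
```

```text
[606.43222161   1.32693866  52.03214359]
```

View pics/side3.png

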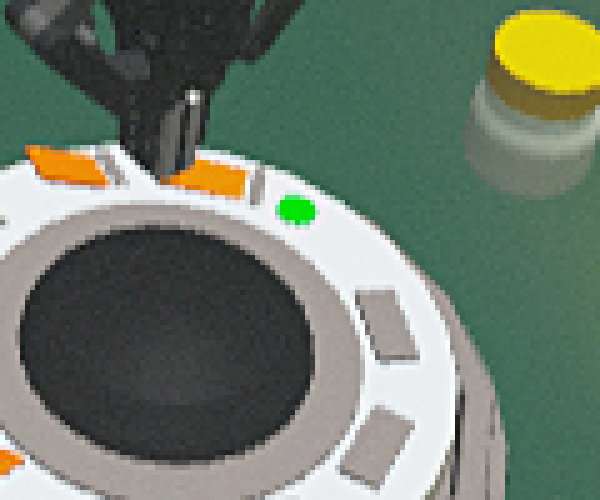

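Tab 1 lies flat (side crop ≈ 205,178), the dot is in view again, and the finger is at 56°. On to tab 2.

```bash
python3 -m crank '[[0,0,0,-0.58,0,0.15,-1],[0,0,0,-0.49,0,0.23,-1],[0,0,0,-0.51,0,0.21,-1],[0,0,0,-0.53,0,0.18,-1],[0,0,0,-0.53,0,0.14,-1],[0,0,0,-0.55,0,0.11,-1],[0,0,0,-0.55,0,0.07,-1],[0,0,0,-0.55,0,0.03,-1],[0,0,0,0,0,0,-1],[0,0,0,0,0,0,-1]]'
```

```text
clock: 5.35
eef_pos: [558.6, 13.2, 51.9]
tcp_rot: [-1.574, -0.003, -0.004]
contact_force: [0.2, 0.7, -0.2]
opening: -0.003
```

```bash
python3 -c "
from rig import r,cams
import cv2
print(r.sense()['eef_pos'])
im=cams.grab_frame('side')[240:360,290:440]
cv2.imwrite('pics/side4.png',cv2.resize(im,None,fx=5,fy=5,interpolation=3))"
```

```text
[558.63882815  13.16070927  51.85467201]
```

View pics/side4.png

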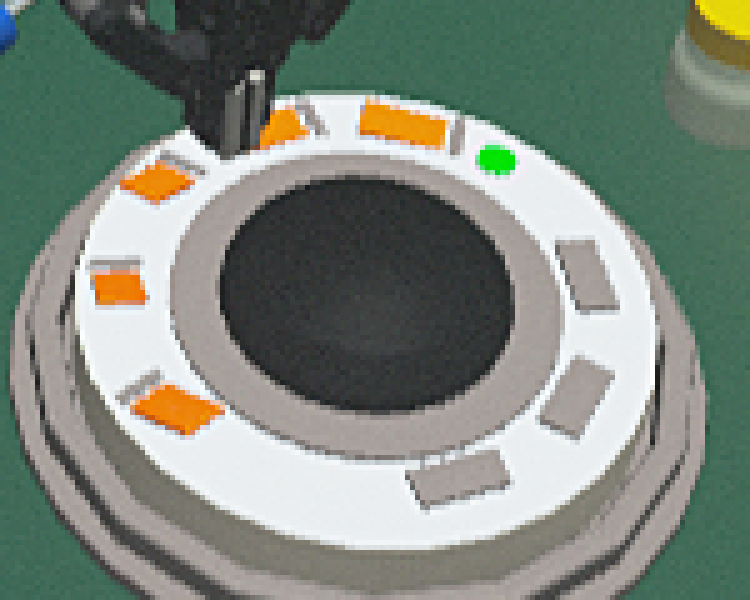

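Tabs 1 and 2 are folding flat (crop 400,122 and 285,128) and the housing hasn't turned. On to tab 3.

```bash
python3 -m crank '[[0,0,0,-0.54,0,0,-1],[0,0,0,-0.55,0,-0.06,-1],[0,0,0,-0.55,0,-0.1,-1],[0,0,0,-0.54,0,-0.14,-1],[0,0,0,-0.53,0,-0.18,-1],[0,0,0,-0.51,0,-0.22,-1],[0,0,0,-0.5,0,-0.25,-1],[0,0,0,-0.48,0,-0.29,-1],[0,0,0,0,0,0,-1],[0,0,0,0,0,0,-1]]'
```

```text
clock: 6.23
eef_pos: [512.1, -0.8, 51.8]
tcp_rot: [-1.574, -0.003, -0.005]
contact_force: [-0.4, 0.2, 0.3]
opening: -0.005
```

```bash
python3 -c "
from rig import r,cams
import cv2
print(r.sense()['eef_pos'])
im=cams.grab_frame('side')[240:360,290:440]
cv2.imwrite('pics/side5.png',cv2.resize(im,None,fx=5,fy=5,interpolation=3))"
```

```text
[512.10169664  -0.76772716  51.7616386 ]
```

View pics/side5.png

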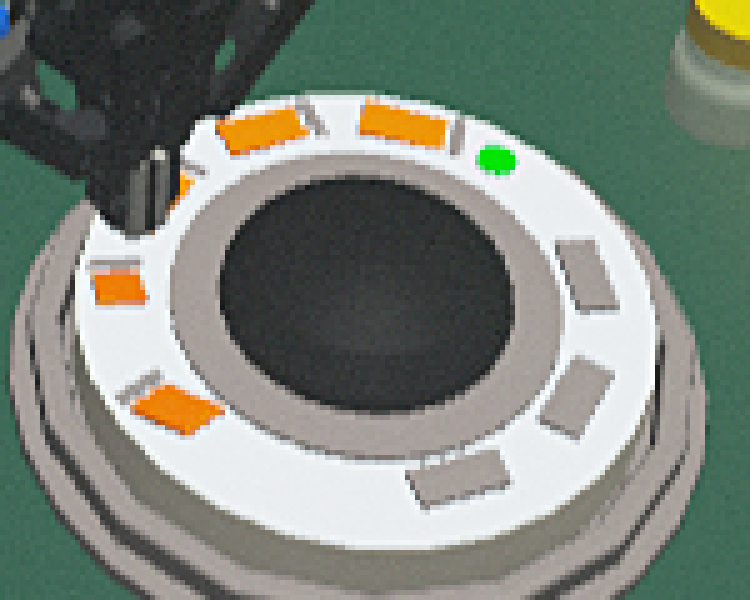

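Tab 2 is flat in full view (crop 262,130). The finger has reached the end of tab 3 (126°) and nothing has shifted. On to tab 4.

```bash
python3 -m crank '[[0,0,0,-0.38,0,-0.47,-1],[0,0,0,-0.4,0,-0.38,-1],[0,0,0,-0.38,0,-0.41,-1],[0,0,0,-0.36,0,-0.43,-1],[0,0,0,-0.32,0,-0.45,-1],[0,0,0,-0.29,0,-0.48,-1],[0,0,0,-0.26,0,-0.5,-1],[0,0,0,-0.22,0,-0.51,-1],[0,0,0,0,0,0,-1],[0,0,0,0,0,0,-1]]'
```

```text
clock: 7.12
eef_pos: [483.6, -41.2, 51.8]
tcp_rot: [-1.574, -0.003, -0.005]
contact_force: [0.5, -0.1, -0.7]
opening: 0.004
```

```bash
python3 -c "
from rig import r,cams
import cv2
print(r.sense()['eef_pos'])
im=cams.grab_frame('side')[240:360,290:440]
cv2.imwrite('pics/side6.png',cv2.resize(im,None,fx=5,fy=5,interpolation=3))"
```

```text
[483.56675945 -41.18437343  51.82687457]
```

View pics/side6.png

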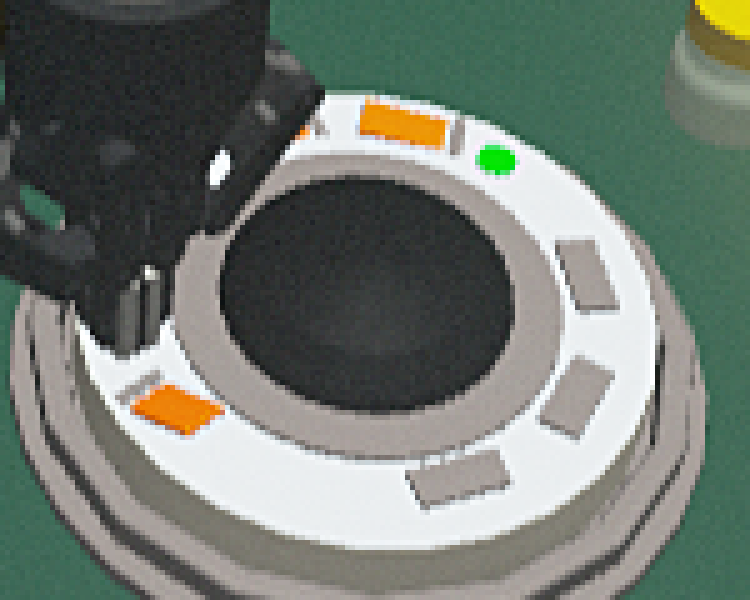

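Finger is at 162°, off the end of tab 4. Tab 5 (crop 178,408) is still standing and the housing is unmoved. Tab 5 is next.

```bash
python3 -m crank '[[0,0,0,-0.09,0,-0.57,-1],[0,0,0,-0.12,0,-0.6,-1],[0,0,0,-0.08,0,-0.6,-1],[0,0,0,-0.03,0,-0.6,-1],[0,0,0,0.02,0,-0.6,-1],[0,0,0,0.07,0,-0.6,-1],[0,0,0,0.12,0,-0.6,-1],[0,0,0,0.16,0,-0.6,-1],[0,0,0,0,0,0,-1],[0,0,0,0,0,0,-1]]'
```

```text
clock: 8.0
eef_pos: [484.5, -94.3, 51.9]
tcp_rot: [-1.574, -0.004, -0.005]
contact_force: [-0.6, -0.0, 0.4]
opening: 0.0
```

```bash
python3 -c "
from rig import r,cams
import cv2
print(r.sense()['eef_pos'])
im=cams.grab_frame('side')[240:360,290:440]
cv2.imwrite('pics/side7.png',cv2.resize(im,None,fx=5,fy=5,interpolation=3))"
```

```text
[484.53768016 -94.32828889  51.93442993]
```

View pics/side7.png

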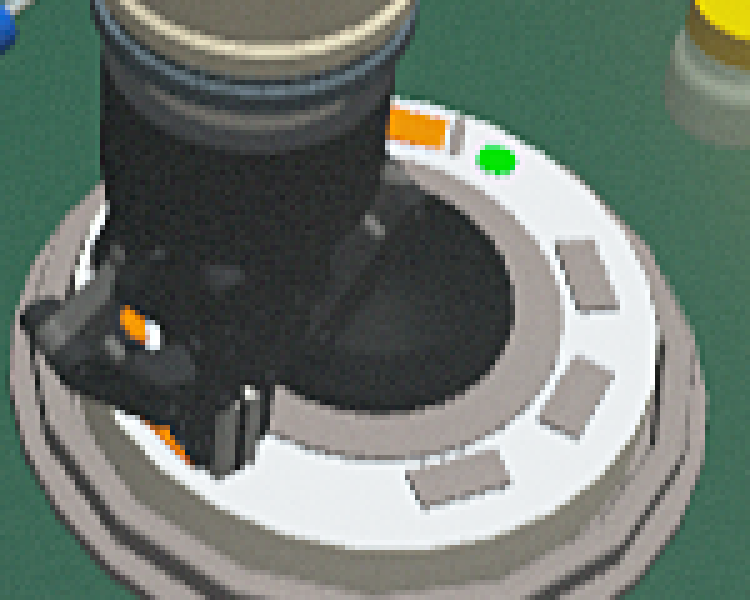

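Finger is at 200°, at tab 5's end. I'll slide about 6 mm on, then lift straight up.

```bash
python3 -m crank '[[0,0,0,0.2,0,-0.4,-1],[0,0,0,0.1,0,-0.2,-1],[0,0,0,0,0,0,-1],[0,0,0,0,-0.5,0,-1],[0,0,0,0,-1.5,0,-1],[0,0,0,0,-3,0,-1],[0,0,0,0,-3,0,-1],[0,0,0,0,-3,0,-1],[0,0,0,0,-1,0,-1],[0,0,0,0,0,0,-1]]'
```

```text
clock: 8.88
eef_pos: [485.7, -98.7, 177.4]
tcp_rot: [-1.573, 0.001, -0.003]
contact_force: [-0.5, -0.2, -0.7]
opening: 0.001
```

```bash
python3 -c "
from rig import r,cams
import cv2
print(r.sense()['eef_pos'])
im=cams.grab_frame('side')[240:360,290:440]
cv2.imwrite('pics/side8.png',cv2.resize(im,None,fx=5,fy=5,interpolation=3))
cv2.imwrite('pics/wrist8.png',cams.grab_frame('wrist'))
im=cams.grab_frame('scene')[210:330,200:350]
cv2.imwrite('pics/scene8.png',cv2.resize(im,None,fx=5,fy=5,interpolation=3))"
```

```text
[485.6722397  -98.70276852 177.44070691]
```

View pics/side8.png

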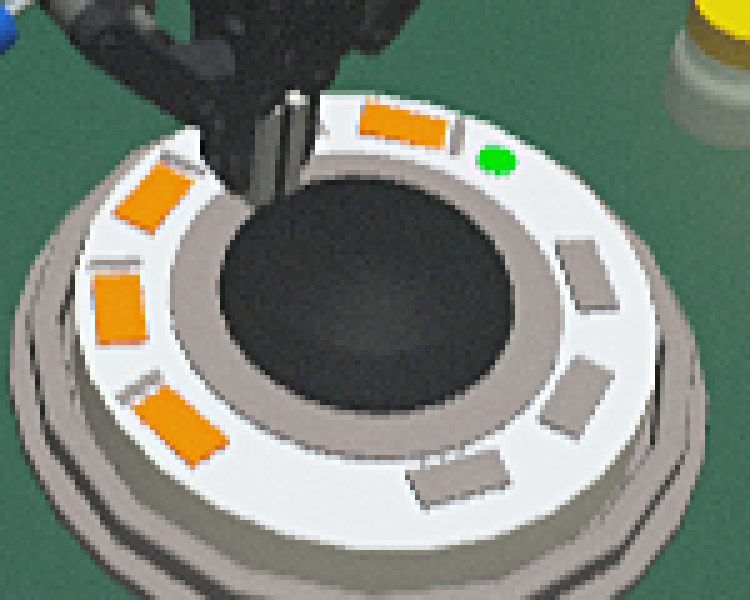

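View pics/scene8.png

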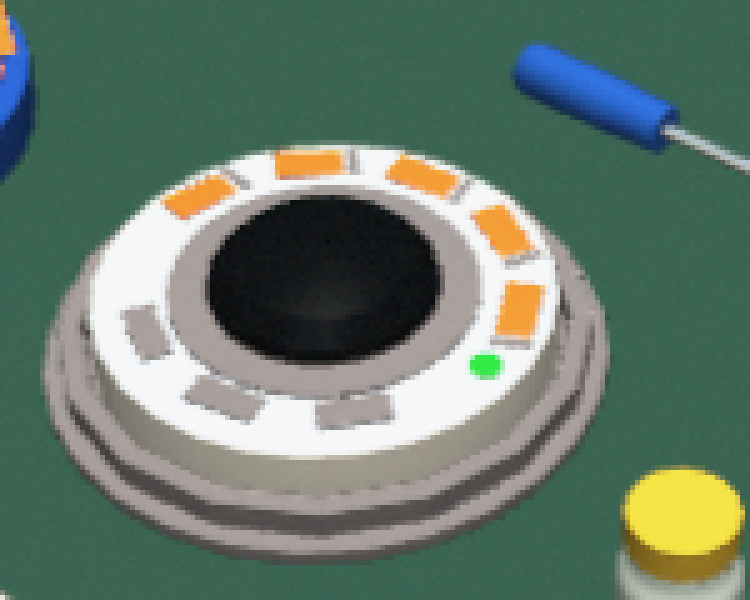

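View pics/wrist8.png

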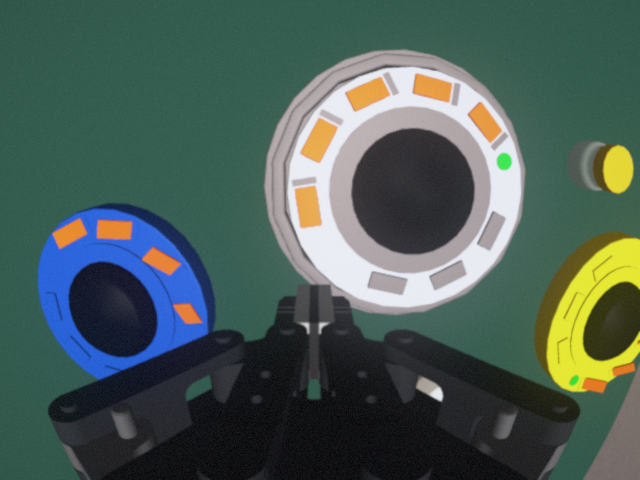

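All five tabs look flat in side (crop) and scene, and the dot is where it was. I'll check the heights by crossing the scene and side rays.

```bash
python3 - <<'E'
from h import *
im={'side':cams.grab_frame('side'),'scene':cams.grab_frame('scene'),'wrist':cv2.imread('pics/wrist8.png')};s=r.sense()
box={'scene':(205,230,330,320),'side':(285,250,440,375),'wrist':(285,60,530,310)}
c=np.array([560.3,-66.5]);R_={}
for n in im:
    x0,y0,x1,y1=box[n];hsv=cv2.cvtColor(im[n],cv2.COLOR_BGR2HSV);H,S,V=[hsv[...,i].astype(int) for i in range(3)]
    m=np.zeros(H.shape,bool);m[y0:y1,x0:x1]=1
    q,l,st,ce=cv2.connectedComponentsWithStats(((H<20)&(S>120)&(V>110)&m).astype(np.uint8))
    uv=[ce[i] for i in range(1,q) if st[i,4]>40]
    P=plane(n,uv,38.5,s);o,d=rays(n,uv,s);a=np.degrees(np.arctan2(P[:,1]+66.5,P[:,0]-560.3))%360
    for k in range(len(uv)): R_.setdefault(int(round((a[k]-45)/36))+1,[]).append((n,o,d[k]/np.linalg.norm(d[k])))
    x,g,h,e=cv2.connectedComponentsWithStats(((H>45)&(H<75)&(S>140)&(V>90)&m).astype(np.uint8));i=1+np.argmax(h[1:,4]);print(n,'dot',plane(n,e[i],38,s).round(1))
for t in sorted(R_):
    L=R_[t]
    A=sum(np.eye(3)-np.outer(d,d) for _,o,d in L);b=sum((np.eye(3)-np.outer(d,d))@o for _,o,d in L)
    p=np.linalg.solve(A,b) if len(L)>1 else np.zeros(3)
    print(t,[x[0] for x in L],p.round(1),np.degrees(np.arctan2(p[1]+66.5,p[0]-560.3)).round(1)%360)
E
```

```text
side dot [[635.9 -40. ]]
scene dot [[635.2 -38.5]]
wrist dot [[629.4 -39. ]]
1 ['side', 'scene', 'wrist'] [615.3  -9.3  36.6] 46.1
2 ['scene', 'wrist'] [569.8  14.4  34.8] 83.3
3 ['side', 'scene', 'wrist'] [522.6   5.6  37.6] 117.6
4 ['side', 'scene', 'wrist'] [487.6 -29.1  37.6] 152.8
5 ['side', 'scene', 'wrist'] [479.8 -77.4  37.4] 187.7
```

Tab centres come out at about 35–38 mm, consistent with flat. A tab at the failing angle would be near 42 mm. The dot is unchanged in side and scene. I'll hand it in.

```bash
python3 -c "
from rig import r,order
s=r.sense();print(s['clock'],s['contact_force'],s['qvel'].round(3));print(order.sign_off())"
```

```text
9.1333 [-0.91967249 -0.09753359 -0.57534305] [-0.     0.007 -0.001  0.001  0.003 -0.001]
the job is handed in; nothing more can be done
None
```

I folded all five tabs of the white housing flat, in order, in one anticlockwise sweep from the green dot with the gripper shut. I then lifted clear and handed in at about 9.1 s; no verdict was reported.

- **Contact:** I ran the fingertips about 3 mm above the rim rather than pressing on it, so they touched the tabs. The force read at the end of each move stayed at noise level (about 1 N).
- **Tabs:** in the last pictures all five lie flat. Their measured centre heights were 37–38 mm for four tabs, against 38.5 mm for flat. Tab 2 read 34.8 mm from only two views, which I put down to measurement error.
- **Housing and other items:** the dot is within 0.3 mm of its first position in both the scene and side cameras, so the housing did not turn. The screwdriver and jar look unmoved in the pictures. I did not measure them or check the spare shell again; the arm never went near them.
- **Disagreement:** the last wrist view put the dot about 6 mm off in x. That picture was taken just as the arm was settling and I used a later pose for it, so I trusted the two fixed cameras.

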